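# Scoop ink nuggets from the stock tray into the grinding dish

### The arm

A 6-joint arm with a two-finger parallel gripper is mounted at the origin on the work surface. World frame = base frame: x ahead of the robot, y to its left, z up, the work surface at z = 0. Lengths are in m, angles in rad, forces in N, time in s.
With the tool pointing down it reaches from about 0.4 to 0.825 m from the base axis. Payload 7 kg.
Tool frame: the origin (TCP) lies on the centre line of the jaws, within the pads' length; the fingertips stand 22 mm ahead of it and the grasp point (between the pads) lies 3 mm ahead of it; z points along the fingers, y is the line along which they close (so a half turn about z gives the same grasp; the last joint's range is limited). The gripper opens to 85 mm and grips with 20 to 120 N. Pads are 22 mm wide; open, the fingers measure 114 mm over their backs; the gripper's body (76 mm by 85 mm) begins 54 mm behind the grasp point. The pads swing forward as they close: fully open they stand 13 mm farther back than shut.
Start: joints at [1.567, 0.359, 0.012, 0, -1.224, -0.288], TCP at [0.194, 0.646, 0.253] pointing down, gripper open.
Joint ranges: [-3.07, 3.07], [-1.43, 2.12], [-1.02, 1.25], [-3.03, 1.67], [-3.05, -0], [-3.03, 3.03]. Speed limits (rad/s): [2.39, 2.39, 3.01, 3.14, 3.14, 3.14].

### API

Orientations are given as a 3x3 rotation matrix whose columns are the frame's x, y, z axes.
In Python, from bench import ctrl, kin, read_camera gives the robot as it stands. The module is installed in compiled form; this text tells all that it offers. Calls block until the motion is done:
- ctrl.move_ptp(position, orientation): joint-space move of the TCP to a pose.
- ctrl.servo_line(position, max_speed=0.15, rotation=None, max_force=None): straight line of the TCP; rotation=None keeps the orientation; max_speed is the mean speed in m/s. With max_force (N) it stops when the force on the tool has changed by that much, and returns True; else False.
- ctrl.set_joints(angles): joint-space move.
- ctrl.release() and ctrl.grab(newtons=None): open the fingers fully, or close them until they stop; newtons is the grip in N (None keeps the last).
- ctrl.dwell(seconds).
- kin.ik(position, orientation): joint angles nearest the present ones, or None.
- ctrl.state(): the state.
- read_camera(name): name is "side" or "top" or "wrist"; returns a dict with "frame" (480x640x3 uint8, blue, green, red), "depth" (480x640 float32, m along the optical axis (not along the pixel's ray), 0 where there is no reading), "fx", "fy", "cx", "cy" (pixels), "T" (4x4, takes a point from camera to world coordinates); the wrist camera has in their place "T_tool_cam" (4x4, takes a point from camera to tool coordinates, whose origin is the TCP and whose axes are the flange's). Camera axes: x right, y down, z forward; pixel columns grow to the right and rows downward; lengths in m; the calibration is good to about 2 mm. A picture is of the moment at which its call begins: read the wrist's pose just before it.
A pose or a line that the arm cannot do raises ctrl.IKError and nothing moves.
- ctrl.hand_in(): hands the job in; it is judged then, once.
The state is a dict: "time": time; "q": joint angles; "qvel": joint speeds; "joint_efforts": joint torques, N m; "tcp_pos": TCP position; "ee_rot": TCP orientation; "wrist_force": force on the tool from outside, world axes, zero at the start; "torque": the same for the moment, N m; "width": finger opening in m; "grip_force": force on a finger pad.
Only numpy, scipy, OpenCV 4.12 (cv2) and the standard library are available. Lean on these libraries where they do the work, as an engineer would, in place of code of your own. Each camera call takes 0.05 s, during which the arm holds its last target. There are 200 camera calls.

### The job

With the steel scoop, never with the fingers, move all six black ink nuggets from the wooden tray into the white dish, tipping them in from close above, in one or more trips. Then stand the scoop upright on its dark wooden board again and let go. Feel your way in the tray rather than ramming it, and leave the dish and everything else where they stand.

Things in the scene. Friction and masses are not known exactly. Their poses are not given: they have to be found in the camera images.
- scoop: steel scoop with upright wooden grip, 160 g. Origin on its underside below the grip; z up along the grip, open mouth to its -x. Floor 98 mm long (lip at x = -85, heel at x = +13), 74 wide, 2 thick. Side walls 28 high from x = -62 back to -13, 69 apart; back wall 34 high at x = -14. Grip 28 (x) by 16 (y), 60 to 126 above the underside, on a 16 x 10 stem
- scoop_grip (a point): point on the axis of the scoop's wooden grip, 100 mm above the underside, 26 mm below its top; axes as the scoop's
- scoop_lip (a point): middle of the scoop's front edge, on the underside (x = -85 mm in the scoop's frame)
- scoop_bowl (a point): middle of the bowl's floor (x = -50 mm, z = 2 mm in the scoop's frame); axes as the scoop's
- scoop_mid (a point): middle of the scoop's underside (x = -36 mm in the scoop's frame)
- board: dark wooden board on which the scoop stands, 160 (x) x 120 (y) x 8 mm thick, fixed; origin under its centre, its top 8 mm above the origin
- tray: pale wooden stock tray, fixed, outside 240 (x) x 90 (y) x 40 mm tall, walls and floor 5 mm thick (inside 230 x 80, 35 deep); origin under its centre. A fixed dark upright divider, 6 thick and as tall as the walls, stands across it near its -x end (nearer the robot): its +x face is anywhere from x = -105 to -85, not reported. The nuggets lie within 87 mm of that face; the +x part is empty
- dish: white ceramic bowl, loose, 450 g, rim diameter 132, 42 mm tall, foot diameter 60 mm, floor 5 mm thick; origin under its centre
- ink0: black nugget of dry ink, eight-sided with bevelled edges, 18 mm across, 14 mm tall, 12 g; origin at the centre of its underside
- ink1: black nugget of dry ink, eight-sided with bevelled edges, 18 mm across, 14 mm tall, 12 g; origin at the centre of its underside
- ink2: black nugget of dry ink, eight-sided with bevelled edges, 18 mm across, 14 mm tall, 12 g; origin at the centre of its underside
- ink3: black nugget of dry ink, eight-sided with bevelled edges, 18 mm across, 14 mm tall, 12 g; origin at the centre of its underside
- ink4: black nugget of dry ink, eight-sided with bevelled edges, 18 mm across, 14 mm tall, 12 g; origin at the centre of its underside
- ink5: black nugget of dry ink, eight-sided with bevelled edges, 18 mm across, 14 mm tall, 12 g; origin at the centre of its underside
- seal: bystander: a reddish stone name seal standing up, 24 x 24 x 50 mm, origin under its centre
- pot: bystander: a small blue jar with a red cap, diameter 32, 45 mm tall, origin under its centre
- weight: bystander: a brass paperweight bar, 180 x 24 x 12 mm with a small knob in the middle, lying along its x, origin under its centre
- inkstick: bystander: a dark ink stick lying along its x, 85 x 22 x 11 mm, origin under its centre
- brush: bystander: a writing brush lying along its x, 190 mm long, 12 mm thick, origin near the middle of its underside
There are look-alikes about, which are no part of the job. What is shaped like the scoop but blue is not meant. What is shaped like the dish but blue is not meant.

How it is judged:
By the outcome, as a careful person would: the job done as asked, in the order asked, and still so for the second after the job is handed in, with the robot touching nothing.
It also fails if it takes over 67 s, if anything falls off the work surface, if the arm or the gripper's body presses on something with over 40 N, if the wrist force passes 120 N, or if a joint passes its speed limit or range.

## Working session

There is one attempt and no reset: what is moved stays moved. The work goes in short steps, each a Python script; the robot and the scene stay as the last script left them, time stands still between calls to the robot, and variables do not carry over. Pictures are saved under pics/ and viewed, at most 10 in all, crops included, and the job is handed in when it is done.

```bash
mkdir -p pics; ls
python3 - <<'E'
from bench import ctrl, kin, read_camera
import cv2,numpy as np
for n in("top","side"):
    c=read_camera(n); cv2.imwrite(f"pics/{n}0.png",c["frame"]); np.savez(f"{n}0.npz",**c)
    print(n,c["fx"],c["fy"],c["cx"],c["cy"],c["T"].round(3).tolist())
print(ctrl.state())
E
```

```text
pics
top 608.6976521364103 608.6976521364103 330.3274044180309 236.70337708969666 [[0.005, -0.992, 0.128, 0.328], [-1.0, -0.008, -0.019, 0.015], [0.02, -0.128, -0.992, 1.353], [0.0, 0.0, 0.0, 1.0]]
side 480.30436705898677 480.30436705898677 316.0684217683895 238.44013622554155 [[-0.89, -0.271, 0.366, 0.13], [-0.455, 0.552, -0.698, 0.638], [-0.012, -0.788, -0.615, 0.651], [0.0, 0.0, 0.0, 1.0]]
{'time': 0.1, 'q': array([ 1.56710564e+00,  3.59307223e-01,  1.11691300e-02, -3.08818555e-04,
       -1.22408771e+00, -2.88103783e-01]), 'qvel': array([-8.97014978e-05,  2.92624121e-04,  2.48973084e-03,  5.36978402e-04,
        4.79750332e-05,  1.00366501e-03]), 'joint_efforts': array([-1.54180776e-03, -5.84764588e+01,  2.94109386e+01,  6.95465773e+00,
       -3.18690218e-03,  5.98987697e-06]), 'tcp_pos': array([0.1940838 , 0.64609221, 0.25247061]), 'ee_rot': array([[ 9.57698966e-01, -2.87771788e-01, -2.95716392e-04],
       [-2.87771912e-01, -9.57697910e-01, -1.42838113e-03],
       [ 1.27840822e-04,  1.45305801e-03, -9.99998936e-01]]), 'wrist_force': array([ 0.00822068, -0.620871  , -0.26526458]), 'torque': array([-0.0640702 ,  0.05950178, -0.00550588]), 'grip_force': 0.0, 'width': 0.0855559491642818}
```

View pics/top0.png

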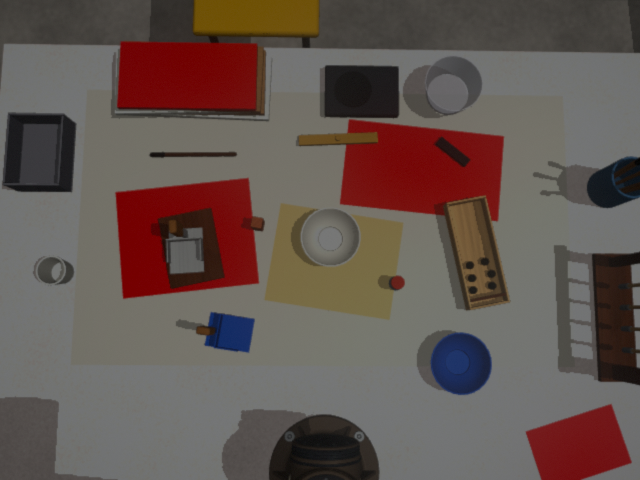

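View pics/side0.png

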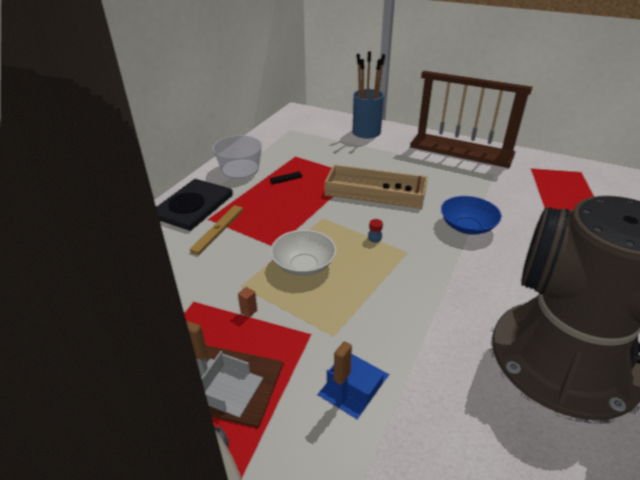

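The top view shows the scoop at about (185,250) on the dark board, the white dish at (330,238), and the tray at (477,252) with its nuggets at about (480,275). The blue look-alikes are at (230,332) and (461,363). Next I'll enlarge and measure.

```bash
cat > h.py <<'E'
import numpy as np, cv2
def ray(c,u,v,z):
    d=c["T"][:3,:3]@np.array([(u-c["cx"])/c["fx"],(v-c["cy"])/c["fy"],1]); o=c["T"][:3,3]
    return o+d*(z-o[2])/d[2]
def proj(c,p):
    q=np.linalg.inv(c["T"])@np.append(p,1); return c["fx"]*q[0]/q[2]+c["cx"],c["fy"]*q[1]/q[2]+c["cy"]
def big(mask):
    cs,_=cv2.findContours(mask.astype(np.uint8),cv2.RETR_EXTERNAL,cv2.CHAIN_APPROX_NONE)
    return max(cs,key=cv2.contourArea)
E
python3 - <<'E'
from h import *
c=dict(np.load("top0.npz"));f=c["frame"]
a=cv2.resize(f[195:300,145:235],None,fx=4.4,fy=5.7*4.4/5.7,interpolation=cv2.INTER_CUBIC)
b=cv2.resize(f[190:315,435:515],None,fx=4.4,fy=4.4,interpolation=cv2.INTER_CUBIC)
o=np.zeros((560,790,3),np.uint8);o[:a.shape[0],:a.shape[1]]=a;o[:b.shape[0],400:400+b.shape[1]]=b
cv2.imwrite("pics/crop.png",cv2.convertScaleAbs(o,alpha=1.6))
h=cv2.cvtColor(f,cv2.COLOR_BGR2HSV)
# dish
m=np.zeros(f.shape[:2],bool);m[195:280,290:372]=1
w=m&(h[...,1]<45)&(h[...,2]>90)
k=big(w);(u,v),r=cv2.minEnclosingCircle(k)
e=[ray(c,*p[0],.042)[:2] for p in k];(x,y),R=cv2.minEnclosingCircle(np.float32(e));print("dish",u,v,r,x,y,R)
# tray
m=np.zeros(f.shape[:2],bool);m[190:315,435:515]=1
w=m&(h[...,0]>8)&(h[...,0]<28)&(h[...,1]>70)&(h[...,2]>80)
k=big(cv2.morphologyEx(w.astype(np.uint8),cv2.MORPH_OPEN,np.ones((3,3))))
e=np.float32([ray(c,*p[0],.04)[:2] for p in k]);print("tray",cv2.minAreaRect(e), cv2.minAreaRect(k))
hull=k
# nuggets
w=(m&(h[...,2]<45)).astype(np.uint8)
n,l,s,ce=cv2.connectedComponentsWithStats(w)
for i in range(1,n):
    if s[i,4]>15: print("dark",s[i],ce[i],ray(c,*ce[i],.014).round(4))
# board
m[:]=0;m[200:295,150:230]=1
w=m&(h[...,2]<75)&(h[...,1]>60)&((h[...,0]<15)|(h[...,0]>170))
k=big(w);e=np.float32([ray(c,*p[0],.008)[:2] for p in k]);print("board",cv2.minAreaRect(e))
w=m&(h[...,1]<60)&(h[...,2]>70)
k=big(w);e=np.float32([ray(c,*p[0],.01)[:2] for p in k]);print("steel",cv2.boundingRect(k),cv2.minAreaRect(e))
w=m&(h[...,1]>110)&(h[...,2]>75)&(h[...,0]>5)&(h[...,0]<20)
k=big(w);(u,v)=k[:,0].mean(0);print("grip",cv2.boundingRect(k),ray(c,u,v,.134))
print(h[227,172],h[260,185],h[232,195],h[220,200])
E
```

```text
dish 327.2569885253906 220.76316833496094 45.29715347290039 0.532137930393219 -0.003355297725647688 0.09925659745931625
tray ((0.4732607305049896, -0.31541216373443604), (0.20361992716789246, 0.059656545519828796), 11.361222267150879) ((470.26470947265625, 248.94117736816406), (93.71397399902344, 27.00784683227539), 77.47119140625)
dark [481 258   8   7  43] [484.44186047 261.27906977] [ 0.4482 -0.3529  0.014 ]
dark [466 262   7   7  39] [469.23076923 264.84615385] [ 0.44   -0.3188  0.014 ]
dark [488 270   7   8  41] [490.97560976 273.41463415] [ 0.4214 -0.3667  0.014 ]
dark [468 275   8   6  37] [471.24324324 277.62162162] [ 0.4118 -0.3226  0.014 ]
dark [488 282   8   7  44] [491.63636364 285.25      ] [ 0.3952 -0.3674  0.014 ]
dark [469 287   8   6  36] [472.33333333 289.55555556] [ 0.3855 -0.3244  0.014 ]
board ((0.474312424659729, 0.2991493344306946), (0.1594942957162857, 0.12209297716617584), 12.380080223083496)
steel (170, 239, 34, 35) ((0.45549476146698, 0.30705058574676514), (0.0713273361325264, 0.07302799820899963), 4.497673511505127)
grip (170, 221, 6, 11) [0.50492084 0.30996397 0.134     ]
[ 13 183  81] [40  8 96] [30  5 93] [ 10 182  49]
```

View pics/crop.png

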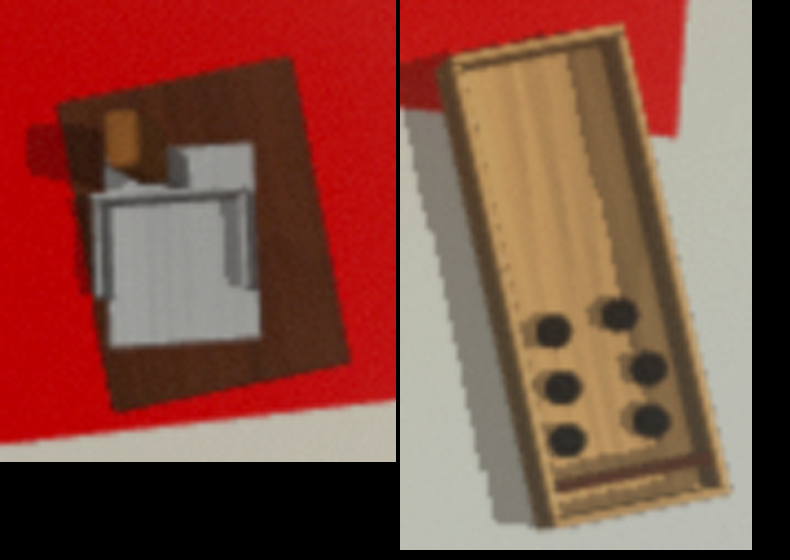

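The left crop shows the scoop with its lip at the bottom, mouth facing the robot and its grip top at (122,138). The right crop shows the tray at about 12° yaw, with the divider at (630,475) and six nuggets above it. I'll use depth for tighter numbers.

```bash
cat >> h.py <<'E'
def cloud(c):
    v,u=np.mgrid[:480,:640]; d=c["depth"]
    p=np.stack([(u-c["cx"])/c["fx"]*d,(v-c["cy"])/c["fy"]*d,d],-1)@c["T"][:3,:3].T+c["T"][:3,3]
    p[d==0]=np.nan; return p
def Rz(a): c,s=np.cos(a),np.sin(a); return np.array([[c,-s,0],[s,c,0],[0,0,1]])
def Ry(a): c,s=np.cos(a),np.sin(a); return np.array([[c,0,s],[0,1,0],[-s,0,c]])
E
python3 - <<'E'
from h import *
from bench import kin,ctrl
c=dict(np.load("top0.npz"));P=cloud(c);z=P[...,2]
def sel(v0,v1,u0,u1,a,b):
    m=np.zeros(z.shape,bool);m[v0:v1,u0:u1]=1;return m&(z>a)&(z<b)
print("table z",np.nanmedian(z[300:360,300:400]))
q=np.float32(P[sel(195,285,290,372,.034,.05)][:,:2]);print("dish depth",len(q),cv2.minEnclosingCircle(q), cv2.fitEllipse(q[cv2.convexHull(q,returnPoints=False)[:,0]]))
q=np.float32(P[sel(190,315,435,515,.033,.048)][:,:2]);print("tray depth",len(q),cv2.minAreaRect(q))
C=lambda X,Y,z:ray(c,435+(X-400)/4.4,190+Y/4.4,z)[:2].round(4)
print("tray pix",[C(*p,.04) for p in((446,62),(624,24),(732,490),(540,528))],"div",C(555,482,.04),C(708,455,.04))
D=lambda X,Y,z:ray(c,145+X/4.4,195+Y/4.4,z)[:2].round(4)
print("lip",D(110,347,.01),D(260,337,.01),"heel R",D(254,143,.01),"griptop",D(122,138,.134))
q=P[sel(205,245,160,200,.12,.15)];print("grip depth",len(q),np.median(q,0) if len(q) else 0)
# tilt reach at dish
F=np.diag([1.,-1,-1])
for yaw in (0,.2,-.3,.5):
  for t in (-.3,.5,.8,.95,1.1):
    R=Rz(yaw)@Ry(-t); tcp=np.array([.5,-.01,.05])+R@np.array([.085,0,.103])
    j=kin.ik(tcp,R@F); j2=kin.ik(tcp,R@np.diag([-1.,1,-1]));print(yaw,t,tcp.round(3),None if j is None else j.round(2),None if j2 is None else j2.round(2))
E
```

```text
table z 0.000341142636777203
dish depth 582 ((0.4981158971786499, -0.010186723433434963), 0.06593845039606094) ((0.4981954097747803, -0.010506687685847282), (0.1296653151512146, 0.13090094923973083), 79.38541412353516)
tray depth 882 ((0.46751928329467773, -0.3317234516143799), (0.2398594468832016, 0.09268499165773392), 11.383955001831055)
tray pix [array([ 0.5714, -0.263 ]), array([ 0.5915, -0.353 ]), array([ 0.3595, -0.3998]), array([ 0.3404, -0.3048])] div [ 0.3629 -0.3127] [ 0.3765 -0.3885]
lip [0.416  0.3407] [0.4214 0.2663] heel R [0.5193 0.2725] griptop [0.5035 0.3089]
grip depth 121 [0.50408519 0.3087676  0.13232888]
0 -0.3 [ 0.612 -0.01   0.123] [ 0.26  0.53 -0.03 -0.08 -1.3   1.35] [ 0.26  0.53 -0.03 -0.08 -1.3  -1.8 ]
0 0.5 [ 0.525 -0.01   0.181] None None
0 0.8 [ 0.485 -0.01   0.183] None None
0 0.95 [ 0.466 -0.01   0.179] None None
0 1.1 [ 0.447 -0.01   0.172] [-0.66 -0.1  -0.95 -1.97 -0.64 -2.32] [-0.66 -0.1  -0.95 -1.97 -0.64  0.82]
0.2 -0.3 [0.609 0.012 0.123] [ 0.32  0.53 -0.06 -0.04 -1.29  1.47] [ 0.32  0.53 -0.06 -0.04 -1.29 -1.67]
0.2 0.5 [ 0.525 -0.005  0.181] [ 
[... 465 characters left out ...]
-0.006  0.183] None None
-0.3 0.95 [0.467 0.    0.179] [-0.44 -0.18 -0.98 -2.56 -0.21 -2.06] [-0.44 -0.18 -0.98 -2.56 -0.21  1.08]
-0.3 1.1 [0.449 0.006 0.172] None None
0.5 -0.3 [0.598 0.044 0.123] [ 0.41  0.5  -0.12  0.03 -1.24  1.64] [ 0.41  0.5  -0.12  0.03 -1.24 -1.5 ]
0.5 0.5 [0.522 0.002 0.181] [ 0.3  -0.02 -0.66 -0.22 -0.45  1.94] [ 0.3  -0.02 -0.66 -0.22 -0.45 -1.2 ]
0.5 0.8 [ 0.487 -0.017  0.183] [-0.09 -0.07 -0.61 -0.94 -0.52  2.88] [-0.09 -0.07 -0.61 -0.94 -0.52 -0.26]
0.5 0.95 [ 0.47  -0.026  0.179] [-0.44 -0.01 -0.62 -1.28 -0.75 -2.87] [-0.44 -0.01 -0.62 -1.28 -0.75  0.28]
0.5 1.1 [ 0.453 -0.036  0.172] [-0.72  0.11 -0.68 -1.45 -1.   -2.46] [-0.72  0.11 -0.68 -1.45 -1.    0.68]
```

Run:
```python
from h import *
from bench import kin
A=[np.diag([1.,-1,-1]),np.diag([-1.,1,-1])]
def ik(p,R):
    j=kin.ik(p,R); return None if j is None else np.array(j)
G=np.array([0,0,.103])
S=Rz(.073);print("pick",[ik(np.array([.504,.309,.008])+S@G,S@a) for a in A])
ty=np.radians(11.2);T=Rz(ty);tc=np.array([.4667,-.3315,.005])
for x in(.01,-.1):
  for t in (.0,.07,-.3):
    R=T@Ry(-t);print("tray",x,t,[(lambda j:None if j is None else j.round(2))(ik(tc+T@[x,0,0]+R@np.array([.085,0,.103]),R@a)) for a in A])
d=np.array([.498,-.0105,.055])
for yaw in np.arange(-3.1,3.15,.35):
  for k,a in enumerate(A):
    J=[]
    for t in np.arange(-.3,1.06,.135):
        R=Rz(yaw)@Ry(-t); j=ik(d+Rz(yaw)@[.01,0,0]+R@np.array([.085,0,.103]),R@a)
        if j is None: break
        J.append(j)
    if len(J)>7: J=np.array(J);print(round(yaw,2),k,len(J),"jump",np.abs(np.diff(J,axis=0)).max().round(2),J[0].round(2),J[-1].round(2))
```

```text
pick [array([ 0.88040646,  0.3511553 , -0.35656517,  0.        , -0.86307586,
        0.76338987]), array([ 0.88040646,  0.3511553 , -0.35656517,  0.        , -0.86307586,
       -2.37820278])]
tray 0.01 0.0 [array([-0.21,  0.43, -0.24,  0.  , -0.9 ,  1.97]), array([-0.21,  0.43, -0.24,  0.  , -0.9 , -1.17])]
tray 0.01 0.07 [array([-0.23,  0.39, -0.28, -0.04, -0.84,  2.02]), array([-0.23,  0.39, -0.28, -0.04, -0.84, -1.12])]
tray 0.01 -0.3 [array([-0.14,  0.62, -0.06,  0.1 , -1.18,  1.85]), array([-0.14,  0.62, -0.06,  0.1 , -1.18, -1.29])]
tray -0.1 0.0 [array([-0.29,  0.31, -0.42,  0.  , -0.83,  2.06]), array([-0.29,  0.31, -0.42,  0.  , -0.83, -1.09])]
tray -0.1 0.07 [array([-0.32,  0.28, -0.45, -0.05, -0.79,  2.12]), array([-0.32,  0.28, -0.45, -0.05, -0.79, -1.02])]
tray -0.1 -0.3 [array([-0.2 ,  0.5 , -0.3 ,  0.13, -1.06,  1.88]), array([-0.2 ,  0.5 , -0.3 ,  0.13, -1.06, -1.26])]
-2.75 0 11 jump 0.19 [ 0.36 -0.15 -0.93 -0.02 -0.49 -1.52] [ 0.38  0.78  0.15  0.01 -1.99 -1.56]
-2.75 1 11 jump 0.19 [ 0.36 -0.15 -0.93 -0.02 -0.49  1.62] [ 0.38  0.78  0.15  0.01 -1.99  1.58]
-2.4 0
[... 729 characters left out ...]
6 -0.12 -0.71 -0.67 -0.27  2.39]
0.4 1 11 jump 0.77 [ 0.38  0.52 -0.07  0.01 -1.28 -1.56] [-0.59  0.   -0.7  -1.48 -0.81  0.51]
0.75 0 8 jump 0.32 [ 0.5   0.47 -0.18  0.08 -1.21  1.78] [ 0.01  0.01 -0.49 -0.7  -0.68  2.77]
0.75 1 11 jump 0.35 [ 0.5   0.47 -0.18  0.08 -1.21 -1.36] [-0.61  0.17 -0.52 -1.27 -1.1   0.56]
1.1 1 11 jump 0.25 [ 0.61  0.4  -0.33  0.16 -1.11 -1.17] [-0.55  0.32 -0.32 -1.1  -1.33  0.61]
1.45 1 11 jump 0.21 [ 0.72  0.31 -0.5   0.24 -0.99 -1.  ] [-0.46  0.45 -0.13 -0.96 -1.54  0.66]
1.8 1 11 jump 0.23 [ 0.81  0.2  -0.7   0.33 -0.87 -0.82] [-0.34  0.57  0.05 -0.83 -1.74  0.73]
2.15 1 11 jump 0.29 [ 0.88  0.08 -0.89  0.43 -0.75 -0.64] [-0.21  0.67  0.21 -0.7  -1.91  0.84]
```

```bash
cat >> h.py <<'E'
F=np.diag([1.,-1,-1])
TY=np.radians(11.2); TC=np.array([.4667,-.3315,.005]); Tt=Rz(TY)
def tcp_lip(lip,yaw,t):   # t>0: mouth down; returns TCP pose with the lip (underside) at lip
    R=Rz(yaw)@Ry(-t); return np.asarray(lip)+R@np.array([.085,0,.103]),R@F
def tray(x,y,z,t): return tcp_lip(TC+Tt@[x,y,z],TY,t)
E
python3 - <<'E'
from h import *
from bench import ctrl,read_camera
S=Rz(.073);p=np.array([.504,.309,.008+.103])
ctrl.move_ptp(p+[0,0,.08],S@F)
ctrl.servo_line(p,.1)
ctrl.grab(100)
s=ctrl.state();print(s["time"],s["width"],s["grip_force"],s["tcp_pos"],s["wrist_force"])
ctrl.servo_line(p+[0,0,.12],.15)
s=ctrl.state();print(s["time"],s["width"],s["wrist_force"])
P,R=tray(.008,0,.08,.0)
ctrl.move_ptp(P,R)
s=ctrl.state();print(s["time"],s["tcp_pos"]-P)
for n in("top","side"):
    c=read_camera(n);np.savez(n+"1.npz",**c)
    cv2.imwrite(f"pics/{n}1.png",c["frame"])
a=cv2.resize(dict(np.load("top1.npz"))["frame"][130:330,400:560],None,fx=2.4,fy=2.4)
b=cv2.resize(dict(np.load("side1.npz"))["frame"][80:280,280:480],None,fx=2,fy=2.4)
cv2.imwrite("pics/c1.png",cv2.convertScaleAbs(np.hstack([a,b]),alpha=1.5))
E
```

```text
3.3833 0.01462141403827362 97.51864671707153 [0.50402696 0.30907905 0.11107815] [0.3155864  0.429442   0.48805582]
4.3333 0.014471347811979816 [ 0.20450248 -0.49364652 -2.61160308]
6.5667 [0.00047599 0.00074487 0.00013986]
```

View pics/c1.png

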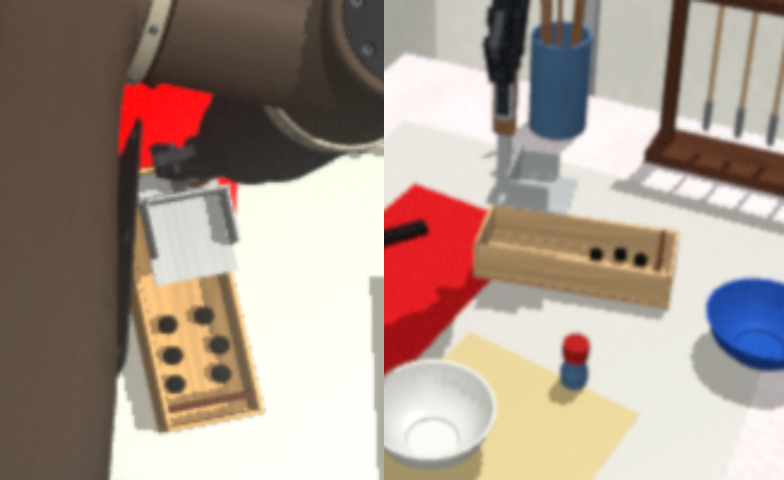

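The scoop hangs straight in the gripper over the empty part of the tray. Its lip corners are at about (155,285) and (238,270) in the left half, and all six nuggets are undisturbed.

Run:
```python
from h import *
from bench import ctrl
c=dict(np.load("top1.npz"))
for u,v in((155,284),(238,269)): print("lip corner local",(Tt.T@(ray(c,400+u/2.4,130+v/2.4,.085)-TC)).round(4))
t=.06
P,R=tray(.008,0,.045,t);ctrl.servo_line(P,.15,R)
P,R=tray(.008,0,-.006,t);hit=ctrl.servo_line(P,.04,max_force=4)
s=ctrl.state();z=s["tcp_pos"][2]-P[2]-.006;print("hit",hit,"lip z above floor",z,s["wrist_force"],s["time"])
if hit and z<.006:
    for sg in(1,-1):
        p=s["tcp_pos"]+[0,0,.002]
        ctrl.servo_line(p,.1)
        h=ctrl.servo_line(p+Tt@[0,.008*sg,0],.02,max_force=2.5)
        q=ctrl.state();print(sg,h,(Tt.T@(q["tcp_pos"]-p)).round(4),q["wrist_force"].round(2))
    ctrl.servo_line(p,.05);print(ctrl.state()["time"])
```

```text
lip corner local [0.0098 0.0382 0.08  ]
lip corner local [ 0.009  -0.0367  0.08  ]
hit True lip z above floor -0.000604292330413073 [0.05844898 0.73963211 4.36010416] 8.0583
1 True [-0.0001  0.0018 -0.0003] [ 0.37 -2.23 -1.21]
-1 True [-0.0005 -0.0045 -0.0009] [ 0.05 -0.4  -2.26]
9.4
```

Run:
```python
from h import *
from bench import ctrl,read_camera
t=.06; y=-.00135
P,R=tray(.008,y,.001,t);ctrl.servo_line(P,.05)
P,R=tray(.008,y,-.0005,t);ctrl.servo_line(P,.02)
print(ctrl.state()["wrist_force"].round(2))
P,R=tray(-.097,y,-.0005,t);h=ctrl.servo_line(P,.06,max_force=8)
s=ctrl.state();print(h,"lip x",-.097+(Tt.T@(s["tcp_pos"]-P)).round(4),s["wrist_force"].round(2),s["time"])
for n in("top","side"):
    c=read_camera(n);np.savez(n+"2.npz",**c)
a=cv2.resize(dict(np.load("top2.npz"))["frame"][200:320,430:520],None,fx=4,fy=4)
b=cv2.resize(dict(np.load("side2.npz"))["frame"][130:250,310:440],None,fx=3.3,fy=4)
cv2.imwrite("pics/c2.png",cv2.convertScaleAbs(np.hstack([a,b]),alpha=1.5))
```

```text
[ 0.16 -0.53 -0.92]
False lip x [-0.0967 -0.0971 -0.0969] [ 1.96  0.86 -0.29] 11.8
```

View pics/c2.png

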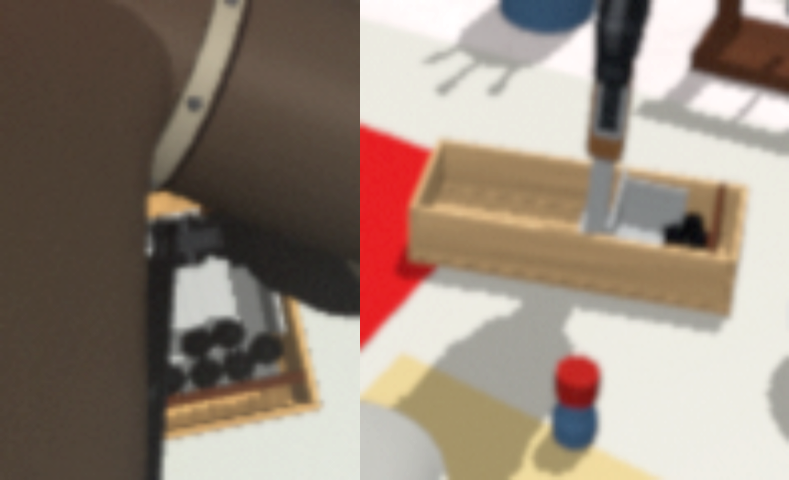

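The lip is now under the nuggets, which sit bunched against the divider (about (230,350) left, (685,230) right). I'll feel forward to the divider, then lift while tilting the mouth up.

Run:
```python
from h import *
from bench import ctrl,read_camera
t=.06; y=-.00135
P,R=tray(-.112,y,-.0005,t);h=ctrl.servo_line(P,.03,max_force=7)
s=ctrl.state();x=-.112+(Tt.T@(s["tcp_pos"]-P))[0];print(h,"lip x",x,s["wrist_force"].round(2),s["time"])
x+=.0008
P,R=tray(x,y,.0005,0);ctrl.servo_line(P,.04,R)
P,R=tray(x+.001,y,.033,-.28);ctrl.servo_line(P,.04,R)
P,R=tray(x+.03,y,.10,-.3);ctrl.servo_line(P,.12,R)
s=ctrl.state();print(s["wrist_force"].round(2),s["time"])
for n in("top","side"):
    c=read_camera(n);np.savez(n+"3.npz",**c)
a=cv2.resize(dict(np.load("top3.npz"))["frame"][200:320,430:520],None,fx=4,fy=4)
b=cv2.resize(dict(np.load("side3.npz"))["frame"][90:230,310:440],None,fx=3.3,fy=480/140)
cv2.imwrite("pics/c3.png",cv2.convertScaleAbs(np.hstack([a,b]),alpha=1.5))
```

```text
True lip x -0.09715344556732886 [ 2.89  1.99 -0.42] 12.1417
[ 0.45 -0.61 -2.93] 14.0583
```

View pics/c3.png

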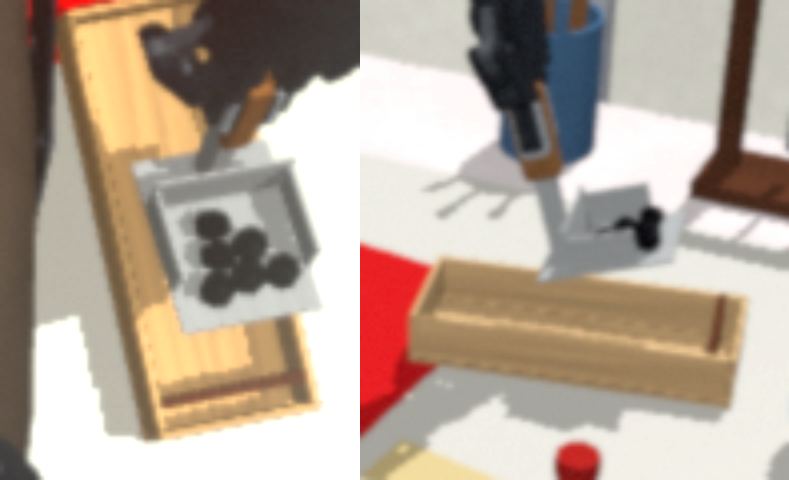

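All six nuggets are in the scoop (left half, around (245,255)) and the tray is empty. Next I'll carry them to the dish and tip.

Run:
```python
from h import *
from bench import ctrl,read_camera
D=np.array([.498,-.0105,0]);yaw=-1.35
lip=lambda z:D+Rz(yaw)@[.012,0,0]+[0,0,z]
P,R=tcp_lip(lip(.105),yaw,-.3)
ctrl.servo_line(P,.12,R);print(ctrl.state()["time"])
for t,z in [(-.2,.085),(-.1,.07),(0,.058)]+[(a,.052) for a in np.arange(.12,1.06,.115)]:
    P,R=tcp_lip(lip(z),yaw,t);ctrl.servo_line(P,.12,R)
ctrl.dwell(.4);s=ctrl.state();print(s["time"],s["wrist_force"].round(2),t)
for n in("top","side"):
    c=read_camera(n);np.savez(n+"4.npz",**c)
a=cv2.resize(dict(np.load("top4.npz"))["frame"][180:300,270:380],None,fx=3.5,fy=4)
b=cv2.resize(dict(np.load("side4.npz"))["frame"][170:310,240:370],None,fx=3.2,fy=480/140)
cv2.imwrite("pics/c4.png",cv2.convertScaleAbs(np.hstack([a,b])[:,:800],alpha=1.3))
```

```text
15.9167
19.7167 [-1.07  0.31 -1.83] 1.04
```

View pics/c4.png

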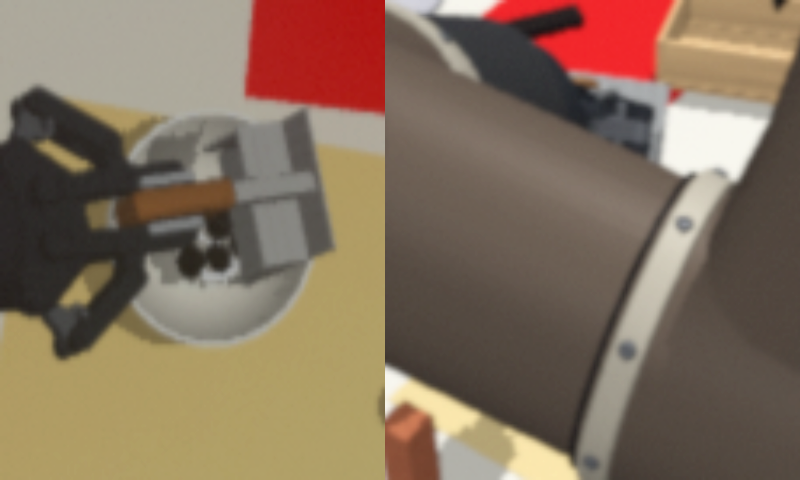

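Nuggets are visible in the dish (left half, about (205,255)). I'll withdraw upward and hover over the board to check the dish.

Run:
```python
from h import *
from bench import ctrl,read_camera
s=ctrl.state();ctrl.servo_line(s["tcp_pos"]+[0,0,.09],.12)
D=np.array([.498,-.0105,0]);yaw=-1.35
P,R=tcp_lip(D+[0,0,.15]+Rz(yaw)@[.012,0,0],yaw,0);ctrl.servo_line(P,.15,R)
S=Rz(.073);p=np.array([.504,.309,.008+.103])
ctrl.move_ptp(p+[0,0,.08],S@F)
s=ctrl.state();print(s["time"],s["wrist_force"].round(2),s["tcp_pos"]-p)
for n in("top","side"):
    c=read_camera(n);np.savez(n+"5.npz",**c)
f=dict(np.load("top5.npz"))["frame"]
a=cv2.resize(f[195:280,290:372],None,fx=4.5,fy=4.5);b=cv2.resize(f[190:315,130:250],None,fx=3.2,fy=a.shape[0]/125)
cv2.imwrite("pics/c5.png",cv2.convertScaleAbs(np.hstack([a,b])[:,:800],alpha=1.5))
q=cloud(dict(np.load("top5.npz")));m=np.zeros((480,640),bool);m[195:285,290:372]=1
g=np.float32(q[m&(q[...,2]>.034)&(q[...,2]<.05)][:,:2]);print(cv2.minEnclosingCircle(g))
```

```text
23.6833 [ 0.29 -0.1  -1.65] [ 0.00028488 -0.00073556  0.0802612 ]
((0.4981849193572998, -0.010143612511456013), 0.0656934306025505)
```

View pics/c5.png

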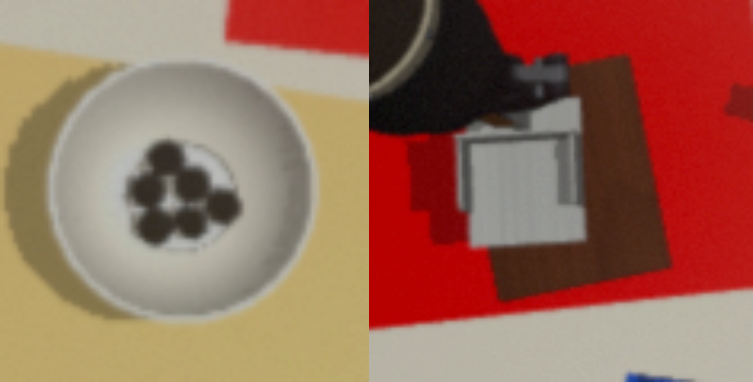

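All six nuggets sit in the dish, which hasn't moved. Now I'll set the scoop down.

Run:
```python
from h import *
from bench import ctrl,read_camera
p=np.array([.508,.302,.008+.103])
ctrl.servo_line(p+[0,0,.012],.1)
h=ctrl.servo_line(p-[0,0,.006],.02,max_force=3);s=ctrl.state();print(h,s["tcp_pos"]-p,s["wrist_force"].round(2))
ctrl.dwell(.3);ctrl.release();ctrl.dwell(.3)
p=ctrl.state()["tcp_pos"]
ctrl.servo_line(p+[0,0,.12],.1)
j=ctrl.state()["q"].copy(); ctrl.set_joints([1.567,.359,.012,0,-1.224,-.288])
ctrl.dwell(.3);print(ctrl.state()["time"],ctrl.state()["wrist_force"])
c=read_camera("top");np.savez("top6.npz",**c);P=cloud(c);m=np.zeros((480,640),bool);m[205:245,160,],m[205:245,160:205]=0,1
q=P[m&(P[...,2]>.115)&(P[...,2]<.16)];print("grip",len(q),np.median(q,0))
cv2.imwrite("pics/c6.png",cv2.convertScaleAbs(c["frame"],alpha=1.5))
```

```text
True [4.53758281e-05 1.95912108e-04 3.69459456e-06] [-0.82  0.54  3.84]
29.8833 [ 0.48121841 -0.70346908  0.30240551]
grip 132 [0.50836428 0.29979462 0.13185191]
```

View pics/c6.png

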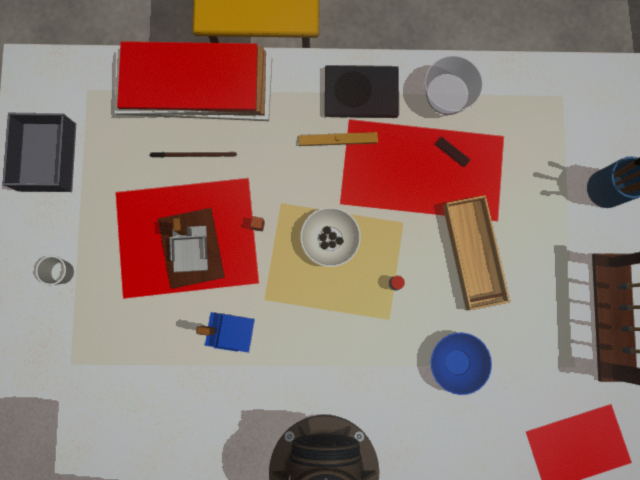

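The scoop stands upright on its board at (188,248), the six nuggets are in the dish at (330,238), and nothing else has moved.

```bash
python3 -c "
from bench import ctrl
print(ctrl.hand_in())"
```

```text
the job is handed in; nothing more can be done
None
```

I moved all six nuggets into the white dish with the scoop in one trip, stood the scoop back upright on its board with the gripper clear, and handed the job in at about 30 s; the last picture showed nothing else moved.

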